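# Open the block press and hold its cover up

## Task

Wind the press's crank wheel anticlockwise (seen from above) through its full turn until it comes to its stop, so that the clamp bar is off the cover. Then give the cover a firm tug up by its bar before you touch the catch: if it comes, simply carry on lifting; if the catch still has it, let the cover down, slide the catch knob fully towards the cover, and lift again. Finish while still holding the cover steadily open, half upright (about 45 degrees or more), and leave the clamps, blocks and sticks on the table where they lie.

Things in the scene. Friction and masses are not known exactly. Their poses are not given: they have to be found in the camera images.
- press: Fixed wooden block press on a base board 270 x 420 x 12 mm. Origin on the table top below the middle of the cover in y (the base board reaches 155 mm before it, 115 mm behind, 145 mm to its right, 275 mm to its left); x points to the far, hinged side, y to the left, z up. Its front faces the robot, turned up to 0.28 rad. Box under the cover: 170 x 230 mm, rim 89 mm above the table.
- wheel_axis (a point): Centre of the crank wheel, at (-30, 205, 144) mm in the press frame, on its vertical axis: steel spoked wheel 144 mm across, rim 14 mm thick, lying level on a grey gear head to the left of the cover.
- wheel_pin (a point): Middle of the wheel's upright wooden crank grip (19 mm across, from 7 to 49 mm above the wheel's centre plane, freely spinning), 52 mm from the axis and 30 mm above the wheel's centre plane. It goes round with the wheel.
- wheel (a joint): Turn of the crank wheel, rad; grows anticlockwise seen from above. At 0 the grip lies to the press's -x side of the axis (direction pi + joint in the press frame). Starts between 0 and 0.45, ends at a stop at 7.0. Takes about 1 N at the grip and stays where it is left. Geared to the clamp bar: it draws the bar 5.2 mm to the left per rad, and the bar is clear of the cover from about 6.5.
- clamp_bar: Flat steel bar 30 x 90 x 12 mm (origin at its centre), level, lying along the press's y, 2.5 mm over the left edge of the cover, which it blocks by 34 mm when the wheel is at 0. Moved by the wheel only.
- cover (a joint): Opening of the cover, rad: 0 shut (level), grows as its front rises, stop at 1.25. It always falls shut by its own weight. Caught by the catch it can rise only about 0.035 (6 mm at the bar).
- cover_bar (a point): Middle of the cover's lifting bar: round steel bar 12 mm thick, 100 mm long, along the press's y, its middle 40 mm above the cover's top, 25 mm behind the cover's front edge (at (-75, 30, 142) mm in the press frame when shut). The cover is a wooden board 200 x 240 x 12 mm, 0.45 kg, about 2.5 N to lift at the bar.
- cover_hinge (a point): Middle of the cover's hinge line, at (100, 0, 90) mm in the press frame; the line runs along the press's y. The bar goes round it at 183 mm radius.
- catch: Fixed dark steel catch housing, 54 x 50 mm, top 136 mm above the table, standing before the right half of the cover (centre at (-128, -70) mm in the press frame; this body's origin and axes are those of the press). Inside it, out of sight, a tumbler either hooks the cover or has fallen clear of it: about half of the starts each. Only tugging the cover tells; a firm tug, some 10 N at the bar, is plenty.
- catch_knob (a joint): Slide of the catch knob, m: 0 at the start (towards the robot), 0.022 fully slid towards the cover (the press's +x). It stays where it is left, takes about 3 N. From 0.018 on, the tumbler has been knocked clear for good.
- knob_grip (a point): Middle of the catch knob: upright black round knob 32 mm tall, 15 to 20 mm across, on top of the catch housing; the point is 18 mm above its foot and 14 mm below its top, at (-132, -70, 155) mm in the press frame at the start.
- clamp_big: Bystander: aluminium C-clamp lying flat, 150 x 85 mm and 14 mm thick, with a screw.
- clamp_small: Bystander: aluminium C-clamp lying flat, 110 x 60 mm and 14 mm thick, with a screw.
- round_a: Bystander: round wooden block 64 mm across, 22 mm tall, before the press.
- round_b: Bystander: round wooden block 58 mm across, 22 mm tall, before the press.
- stick_a: Bystander: wooden stick 240 x 30 x 16 mm, left of the press.
- stick_b: Bystander: wooden stick 220 x 28 x 18 mm, right of the press.
- block: Bystander: square wooden block 70 x 70 x 24 mm, right of the press near the robot.

How it is judged:
By the outcome, as a careful person would: the job done as asked, in the order asked, and still so for the second after the job is handed in, while the arm keeps its last pose, push and grip.
It also fails if it takes over 72 s, if anything falls off the work surface, if the arm or the gripper's body presses on something with over 40 N, if the wrist force passes 120 N, or if a joint passes its speed limit or range.

## Robot

A 6-joint arm with a two-finger parallel gripper is mounted at the origin on the work surface. World frame = base frame: x ahead of the robot, y to its left, z up, the work surface at z = 0. Lengths are in m, angles in rad, forces in N, time in s.
With the tool pointing down it reaches from about 0.35 to 0.925 m from the base axis. Payload 6.4 kg.
Tool frame: the origin (TCP) lies midway between the tips of the shut fingers; the grasp point (between the pads) lies 19 mm behind it; z points along the fingers, y is the line along which they close (so a half turn about z gives the same grasp; the last joint's range is limited). The gripper opens to 94 mm and grips with 3 to 60 N. Pads are 16 mm wide; open, the fingers measure 119 mm over their backs; the gripper's body (75 mm by 177 mm) begins 78 mm behind the grasp point.
Start: joints at [1.053, 0.245, 1.558, -0, 1.339, -0.174], TCP at [0.219, 0.612, 0.205] pointing down, gripper open.
Joint ranges: [-3.13, 3.13], [-1.02, 2.26], [0.13, 2.54], [-0.95, 4.09], [0.21, 2.88], [-2.74, 2.74]. Speed limits (rad/s): [2.57, 2.57, 3.14, 3.14, 3.14, 3.14].

## Interface

Orientations are given as a unit quaternion [x, y, z, w].
In Python, from plant import robot gives the robot as it stands.
- The arm moves only by the tool drive_tool, never from a script. Its argument "deltas" is a list of rows, each an object of numbers: "gripper": the finger opening in mm, from 0 to 94; "tx", "ty", "tz": the shift along the tool's x, y, z scaled (see below); "roll": the turn about the tool's z scaled (see below). In form: [{"gripper": .., "tx": .., "ty": .., "tz": .., "roll": ..}, ...]. A call has 1 to 10 rows; each row shifts and turns the commanded pose from where the row before left it, along the tool's axes as they then stand; what a row does not reach is not made up. The controller multiplies each number of a shift by 2 cm and each number of a turn by 0.1 rad. A row lasts 1/12 s, in which the tool goes at most 41.7 mm and 7.16 degrees, less where a joint would pass 70% of its speed; a pose out of reach is approached as far as the arm can. A call with a number of a shift or a turn outside -1 to 1 is refused whole. A call with a gripper value outside its range is refused whole. The fingers move at their own pace and stop on an object; "squeeze" is the grip in N (left out, the last holds). Time passes only in rows, so rows that do not move let the fingers close. It gives the time, the measured TCP pose, the force, the opening and the grip force at its end, in the units of the state.
- robot.sense(): the state, without advancing time (a new reading comes with each control period).
- robot.get_image(name): name is "side" or "top"; returns a dict with "img" (480x640x3 uint8, red, green, blue), "depth" (480x640 float32, m along the optical axis (not along the pixel's ray), 0 where there is no reading), "fx", "fy", "cx", "cy" (pixels), "view" (4x4, takes a point from world to camera coordinates). Camera axes: x right, y up, looking along -z (the intrinsics and any distortion apply to the point x, -y, -z); pixel columns grow to the right and rows downward; lengths in m; the calibration is good to about 2 mm. A picture is of the moment at which its call begins.
- robot.finish_job(): hands the job in; it is judged then, once.
Trained networks look in a picture, given as the dict that the camera call returned (one of the last four; its "shot" number tells which), for a name from the list of things; names that differ only in an ending like _2 or _b are one class to them, and where a whole thing is asked for, a point or a joint stands for the part that bears it (a point fixed in the world has none). Each returns a list of dicts, best first, with "p" (0 to 1); they miss things now and then, are a little off and sometimes report something else, mostly with a low value. They report only what shows in the picture. A call takes as long as a camera call.
- robot.silhouettes(thing, picture): "pixels" (480x640 bool, what is visible of it).
- robot.spot_point(thing, picture): "point" ([x, y, z] in m, in the coordinates of the camera as it stood for that picture, good to about 4 mm: a listed point, or the origin of a listed thing).
The state is a dict: "time_s": time; "q": joint angles; "qd": joint speeds; "joint_efforts": joint torques, N m; "tool_pos": TCP position; "tcp_rot": TCP orientation; "contact_force": force on the tool from outside, world axes, zero at the start; "ft_torque": the same for the moment, N m; "gripper_width": finger opening in m; "grip_force": force on a finger pad.
Only numpy, scipy, OpenCV 4.12 (cv2) and the standard library are available. Lean on these libraries where they do the work, as an engineer would, in place of code of your own. Each camera call takes 0.05 s, during which the arm holds its last target. There are 200 camera calls.

## Working session

There is one attempt and no reset: what is moved stays moved. The work goes in short steps, Python scripts to look and compute and a tool call to move; the robot and the scene stay as the last step left them, time stands still between calls to the robot, and variables do not carry over. Pictures are saved under pics/ and viewed, at most 10 in all, crops included, and the job is handed in when it is done.

Besides the shell and the picture viewer there is one more tool, called after "Call:" as name(argument=value, ...) on one line, values as JSON. drive_tool: Moves the arm, as the interface text tells. Its arguments: {"type":"object","properties":{"deltas":{"type":"array","items":{"type":"object","properties":{"gripper":{"type":"number"},"tx":{"type":"number","minimum":-1,"maximum":1},"ty":{"type":"number","minimum":-1,"maximum":1},"tz":{"type":"number","minimum":-1,"maximum":1},"roll":{"type":"number","minimum":-1,"maximum":1}}}},"squeeze":{"type":"number"}},"required":["deltas"]}

```bash
mkdir -p pics; cat > h.py <<'E'
import numpy as np, cv2
from plant import robot
def w(pic,p):
    return (np.linalg.inv(pic["view"])@np.append(p,1))[:3]
def spot(name,pic):
    return [(round(d["p"],2),np.round(w(pic,d["point"]),4).tolist()) for d in robot.spot_point(name,pic)[:2]]
def save(pic,n): cv2.imwrite("pics/"+n,pic["img"][:,:,::-1])
E
python3 - <<'E'
from h import *
s=robot.sense(); print(s["tool_pos"],s["tcp_rot"],s["time_s"],s["gripper_width"])
P={}
for c in ("side","top"):
    p=robot.get_image(c); P[c]=p; save(p,c+"0.png")
    print(c,np.round(np.linalg.inv(p["view"])[:3],3).tolist())
    for n in ("press","wheel_axis","wheel_pin","cover_bar","cover_hinge","knob_grip","clamp_bar","catch"):
        print(n,spot(n,p))
print(robot.sense()["time_s"])
E
```

```text
[0.21879703 0.61142944 0.20437965] [ 1.71061515e-01  9.85259887e-01 -9.01241791e-04 -3.16437536e-04] 0.0 0.09401828293358469
side [[0.942, 0.243, -0.23, 0.242], [-0.335, 0.655, -0.677, -0.942], [-0.014, 0.715, 0.699, 1.046]]
press [(0.76, [0.6061, -0.1501, -0.002])]
wheel_axis [(0.61, [0.5563, 0.0528, 0.144])]
wheel_pin [(0.97, [0.5068, 0.0539, 0.1737]), (0.75, [0.4694, 0.4424, -0.0026])]
cover_bar [(0.91, [0.5308, -0.1237, 0.142])]
cover_hinge [(0.76, [0.7063, -0.1312, 0.0894]), (0.53, [0.3995, -0.1873, -0.0043])]
knob_grip [(0.72, [0.6793, -0.3779, -0.0029]), (0.4, [0.4779, -0.2278, 0.1552])]
clamp_bar [(0.61, [0.5669, -0.0172, 0.1084])]
catch []
top [[-0.019, 0.99, -0.14, 0.378], [-1.0, -0.02, -0.002, -0.065], [-0.004, 0.14, 0.99, 1.372]]
press [(0.69, [0.6068, -0.1485, -0.0046])]
wheel_axis [(0.8, [0.5589, 0.0524, 0.1419])]
wheel_pin [(0.7, [0.5082, 0.046, 0.1743])]
cover_bar [(0.72, [0.529, -0.1202, 0.1403])]
cover_hinge [(0.73, [0.7068, -0.137, 0.0855]), (0.56, [0.5104, 0.0491, 0.1725])]
knob_grip [(0.51, [0.4836, -0.2279, 0.1549])]
clamp_bar [(0.56, [0.5617, -0.0204, 0.1084]), (0.24, [0.3983, -0.187, -0.0029])]
catch []
0.9
```

View pics/top0.png

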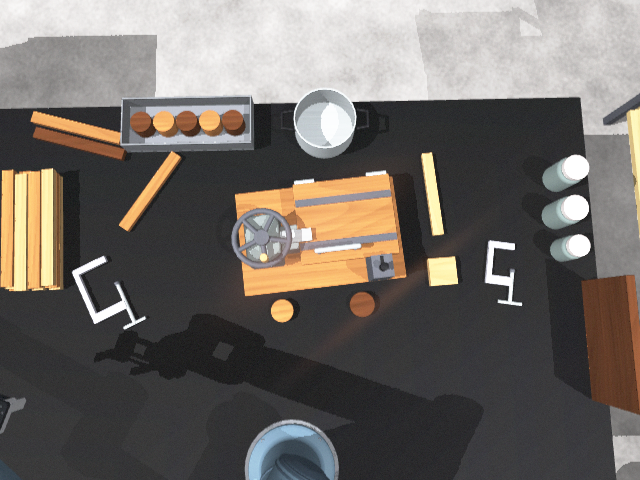

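View pics/side0.png

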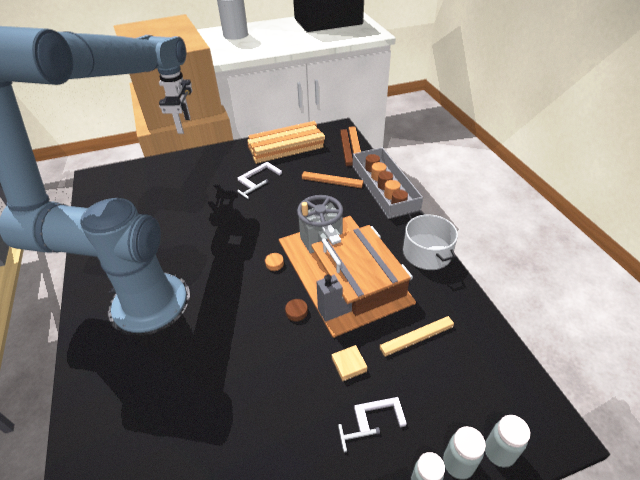

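```bash
python3 - <<'E'
import numpy as np
# press-frame fit
L=np.array([[0,0],[-30,205],[-75,30],[100,0],[-132,-70]])/1e3
W=np.array([[.6065,-.1493],[.5576,.0526],[.530,-.122],[.7065,-.134],[.4805,-.2279]])
l=L-L.mean(0);v=W-W.mean(0)
a=np.arctan2((l[:,0]*v[:,1]-l[:,1]*v[:,0]).sum(),(l*v).sum())
R=np.array([[np.cos(a),-np.sin(a)],[np.sin(a),np.cos(a)]]);t=W.mean(0)-R@L.mean(0)
print(a,t,np.round(W-(L@R.T+t),4)); 
for p in L: print(np.round(R@p+t,4))
ax=R@L[1]+t; d=np.array([.5075,.050])-ax; print("wheel", (np.arctan2(d[1],d[0])-a-np.pi)%(2*np.pi),np.hypot(*d))
from plant import robot
import scipy.spatial.transform as T
print(T.Rotation.from_quat(robot.sense()["tcp_rot"]).as_matrix().round(3))
E
```

```text
0.09494841260007875 [ 0.60662518 -0.14637368] [[-0.0001 -0.0029]
 [ 0.0003 -0.0023]
 [ 0.0009  0.0016]
 [ 0.0003  0.0029]
 [-0.0014  0.0007]]
[ 0.6066 -0.1464]
[0.5573 0.0549]
[ 0.5291 -0.1236]
[ 0.7062 -0.1369]
[ 0.4819 -0.2286]
wheel 0.002260916951810188 0.050061456511175786
[[-0.941  0.337  0.   ]
 [ 0.337  0.941  0.   ]
 [-0.     0.    -1.   ]]
```

The top view shows the wheel at about (262,238), its grip at (264,258), the cover bar at (338,248) and the knob at (381,262). The side view agrees. I'll turn the tool so that tool x = press y and tool y = press x.

Call:
drive_tool(deltas=[{"gripper":50,"tz":-0.3,"roll":1},{"tz":-0.3,"roll":1},{"tz":-0.3,"roll":1},{"tz":-0.3,"roll":1},{"tz":-0.3,"roll":1},{"tz":-0.3,"roll":1},{"tz":-0.3,"roll":1},{"tz":-0.3,"roll":1},{"tz":-0.3,"roll":1},{"tz":-0.3,"roll":1}])

```text
invalid input
```

Call:
drive_tool(deltas=[{"roll":0.65},{"roll":0.66},{},{}])

```text
invalid input
```

```bash
cat >> h.py <<'E'
from scipy.spatial.transform import Rotation as Ro
def togo(x,y,z):
    s=robot.sense(); R=Ro.from_quat(s["tcp_rot"]).as_matrix()
    print("yaw",np.arctan2(R[1,0],R[0,0]),"pos",s["tool_pos"],"units",np.round(R.T@(np.array([x,y,z])-s["tool_pos"])/.02,2),"F",np.round(s["contact_force"],1),"t",s["time_s"])
E
python3 -c "
from h import *
togo(.5065,.0495,.205)"
```

```text
yaw 2.7978028763944804 pos [0.21910071 0.6119738  0.20547921] units [-2.301e+01 -2.163e+01  2.000e-02] F [ 0.4 -0.1  0.3] t 0.9
```

Call:
drive_tool(deltas=[{"gripper":50,"tx":0,"ty":0,"tz":-0.3,"roll":1},{"gripper":50,"tx":0,"ty":0,"tz":-0.3,"roll":1},{"gripper":50,"tx":0,"ty":0,"tz":-0.3,"roll":1},{"gripper":50,"tx":0,"ty":0,"tz":-0.3,"roll":1},{"gripper":50,"tx":0,"ty":0,"tz":-0.3,"roll":1},{"gripper":50,"tx":0,"ty":0,"tz":-0.3,"roll":1},{"gripper":50,"tx":0,"ty":0,"tz":-0.3,"roll":1},{"gripper":50,"tx":0,"ty":0,"tz":-0.3,"roll":1},{"gripper":50,"tx":0,"ty":0,"tz":-0.3,"roll":1},{"gripper":50,"tx":0,"ty":0,"tz":-0.3,"roll":1}])

```text
time_s: 1.73
tool_pos: [0.2191, 0.6119, 0.2657]
tcp_rot: [0.624, 0.781, -0.0, -0.0]
contact_force: [0.3, 0.4, -0.5]
gripper_width: 0.0499
grip_force: 0.0
```

Call:
drive_tool(deltas=[{"gripper":50,"tx":0,"ty":0,"tz":0,"roll":0.65},{"gripper":50,"tx":0,"ty":0,"tz":0,"roll":0.66},{"gripper":50,"tx":0,"ty":0,"tz":0,"roll":0}])

```text
time_s: 1.98
tool_pos: [0.2191, 0.612, 0.2656]
tcp_rot: [0.673, 0.74, 0.0, -0.0]
contact_force: [0.7, -0.9, -0.1]
gripper_width: 0.0501
grip_force: 0.0
```

```bash
python3 -c "
from h import *
togo(.5065,.0495,.205)"
```

```text
yaw 1.6657624051497646 pos [0.21910622 0.61202511 0.26564606] units [-29.36  11.64   3.03] F [ 0.7 -0.9 -0.1] t 1.9833
```

Call:
drive_tool(deltas=[{"gripper":50,"tx":-0.98,"ty":0.39,"tz":0,"roll":0},{"gripper":50,"tx":-0.98,"ty":0.39,"tz":0,"roll":0},{"gripper":50,"tx":-0.98,"ty":0.39,"tz":0,"roll":0},{"gripper":50,"tx":-0.98,"ty":0.39,"tz":0,"roll":0},{"gripper":50,"tx":-0.98,"ty":0.39,"tz":0,"roll":0},{"gripper":50,"tx":-0.98,"ty":0.39,"tz":0,"roll":0},{"gripper":50,"tx":-0.98,"ty":0.39,"tz":0,"roll":0},{"gripper":50,"tx":-0.98,"ty":0.39,"tz":0,"roll":0},{"gripper":50,"tx":-0.98,"ty":0.39,"tz":0,"roll":0},{"gripper":50,"tx":-0.98,"ty":0.39,"tz":0,"roll":0}])

```text
time_s: 2.82
tool_pos: [0.3158, 0.4234, 0.2654]
tcp_rot: [0.672, 0.741, 0.0, 0.0]
contact_force: [-0.2, -0.0, 0.1]
gripper_width: 0.0499
grip_force: 0.0
```

Call:
drive_tool(deltas=[{"gripper":50,"tx":-0.98,"ty":0.39,"tz":0,"roll":0},{"gripper":50,"tx":-0.98,"ty":0.39,"tz":0,"roll":0},{"gripper":50,"tx":-0.98,"ty":0.39,"tz":0,"roll":0},{"gripper":50,"tx":-0.98,"ty":0.39,"tz":0,"roll":0},{"gripper":50,"tx":-0.98,"ty":0.39,"tz":0,"roll":0},{"gripper":50,"tx":-0.98,"ty":0.39,"tz":0,"roll":0},{"gripper":50,"tx":-0.98,"ty":0.39,"tz":0,"roll":0},{"gripper":50,"tx":-0.98,"ty":0.39,"tz":0,"roll":0},{"gripper":50,"tx":-0.98,"ty":0.39,"tz":0,"roll":0},{"gripper":50,"tx":-0.98,"ty":0.39,"tz":0,"roll":0}])

```text
time_s: 3.65
tool_pos: [0.4123, 0.2358, 0.2655]
tcp_rot: [0.672, 0.741, 0.0, 0.0]
contact_force: [-0.3, -0.1, -0.7]
gripper_width: 0.0501
grip_force: 0.0
```

Call:
drive_tool(deltas=[{"gripper":50,"tx":-0.98,"ty":0.39,"tz":0,"roll":0},{"gripper":50,"tx":-0.98,"ty":0.39,"tz":0,"roll":0},{"gripper":50,"tx":-0.98,"ty":0.39,"tz":0,"roll":0},{"gripper":50,"tx":-0.98,"ty":0.39,"tz":0,"roll":0},{"gripper":50,"tx":-0.98,"ty":0.39,"tz":0,"roll":0},{"gripper":50,"tx":-0.98,"ty":0.39,"tz":0,"roll":0},{"gripper":50,"tx":-0.98,"ty":0.39,"tz":0,"roll":0},{"gripper":50,"tx":-0.98,"ty":0.39,"tz":0,"roll":0},{"gripper":50,"tx":-0.98,"ty":0.39,"tz":0,"roll":0},{"gripper":50,"tx":-0.54,"ty":0.13,"tz":0,"roll":0}])

```text
time_s: 4.48
tool_pos: [0.5031, 0.0557, 0.2654]
tcp_rot: [0.672, 0.74, -0.0, 0.0]
contact_force: [0.6, 1.1, -0.4]
gripper_width: 0.0502
grip_force: 0.0
```

```bash
python3 - <<'E'
from h import *
for c in ("side","top"):
    p=robot.get_image(c); save(p,c+"1.png")
    print(c,spot("wheel_pin",p),spot("wheel_axis",p))
togo(.5065,.0495,.158)
E
```

```text
side [(0.83, [0.5025, 0.0535, 0.1737])] [(0.6, [0.555, 0.0578, 0.144])]
top [(0.83, [0.5034, 0.0475, 0.1718])] []
yaw 1.6682328249850606 pos [0.50194885 0.05826099 0.2654598 ] units [-0.46  0.18  5.37] F [-0.1  0.4 -0.3] t 4.7833
```

Call:
drive_tool(deltas=[{"gripper":50,"tx":-0.4,"ty":0.12,"tz":0.3,"roll":0},{"gripper":50,"tx":0,"ty":0,"tz":0.9,"roll":0},{"gripper":50,"tx":0,"ty":0,"tz":0.9,"roll":0},{"gripper":50,"tx":0,"ty":0,"tz":0.9,"roll":0},{"gripper":50,"tx":0,"ty":0,"tz":0.9,"roll":0},{"gripper":50,"tx":0,"ty":0,"tz":0.8,"roll":0},{"gripper":50,"tx":0,"ty":0,"tz":0.6,"roll":0}])

```text
time_s: 5.37
tool_pos: [0.5046, 0.0499, 0.1575]
tcp_rot: [0.672, 0.741, -0.001, -0.001]
contact_force: [-0.2, 0.7, 0.0]
gripper_width: 0.0501
grip_force: 0.0
```

Call:
drive_tool(deltas=[{"gripper":15,"tx":0,"ty":0,"tz":0,"roll":0},{"gripper":15,"tx":0,"ty":0,"tz":0,"roll":0},{"gripper":15,"tx":0,"ty":0,"tz":0,"roll":0},{"gripper":15,"tx":0,"ty":0,"tz":0,"roll":0},{"gripper":15,"tx":0,"ty":0,"tz":0,"roll":0},{"gripper":15,"tx":0,"ty":0,"tz":0,"roll":0}], squeeze=15)

```text
time_s: 5.87
tool_pos: [0.5059, 0.0495, 0.1606]
tcp_rot: [0.672, 0.74, 0.0, 0.001]
contact_force: [-2.6, -0.2, 4.3]
gripper_width: 0.0193
grip_force: 15.0
```

```bash
python3 - <<'E'
from h import *
p=robot.get_image("side")
i=p["img"][180:300,260:420]; cv2.imwrite("pics/c2.png",cv2.resize(i[:,:,::-1],None,fx=5,fy=5,interpolation=2)[:600])
togo(.5065,.0495,.158)
E
```

```text
yaw 1.6669151807484548 pos [0.5058896  0.04952441 0.16058623] units [-0.    0.03  0.13] F [-3.   0.   5.2] t 5.9167
```

View pics/c2.png

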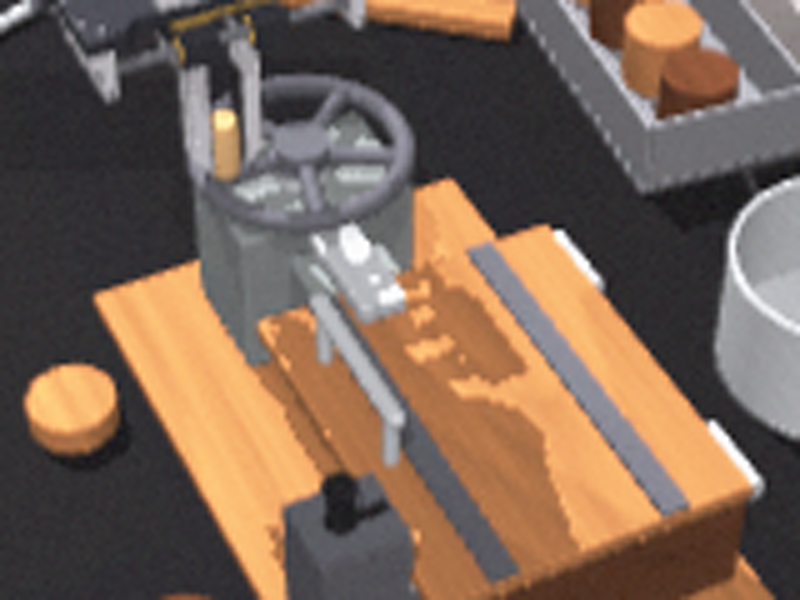

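The crop shows the fingers straddling the grip at about (225,140), above the rim. I'll wind in 0.14 rad steps.

```bash
cat >> h.py <<'E'
AX=np.array([.557,.0548]); A=.096
def wind(th0,n=10,d=.14,r=2.6):
    th=th0+d*np.arange(n+1)
    print("tx",np.round(np.diff(-r*np.sin(th)),2).tolist());print("ty",np.round(np.diff(-r*np.cos(th)),2).tolist())
def where(ax=AX):
    s=robot.sense(); d=np.array(s["tool_pos"])[:2]-ax
    print("th",(np.arctan2(d[1],d[0])-A-np.pi)%(2*np.pi),"r",np.hypot(*d),"F",np.round(s["contact_force"],1),"pos",np.round(s["tool_pos"],4),s["gripper_width"])
E
python3 -c "
from h import *
where()
for k in range(5): wind(.01+1.4*k)"
```

```text
th 0.006855298143367605 r 0.051381947040787135 F [-3.   0.   5.2] pos [0.5059 0.0495 0.1606] 0.019293406352224058
tx [-0.36, -0.35, -0.34, -0.32, -0.29, -0.26, -0.22, -0.18, -0.13, -0.08]
ty [0.03, 0.08, 0.13, 0.17, 0.22, 0.26, 0.29, 0.32, 0.34, 0.35]
tx [-0.03, 0.02, 0.07, 0.12, 0.16, 0.21, 0.25, 0.28, 0.31, 0.33]
ty [0.36, 0.36, 0.36, 0.34, 0.32, 0.3, 0.27, 0.23, 0.19, 0.14]
tx [0.35, 0.36, 0.36, 0.36, 0.35, 0.33, 0.3, 0.27, 0.24, 0.2]
ty [0.09, 0.04, -0.01, -0.06, -0.11, -0.15, -0.2, -0.24, -0.28, -0.31]
tx [0.15, 0.1, 0.06, 0.0, -0.05, -0.1, -0.14, -0.19, -0.23, -0.27]
ty [-0.33, -0.35, -0.36, -0.36, -0.36, -0.35, -0.33, -0.31, -0.28, -0.25]
tx [-0.3, -0.33, -0.34, -0.36, -0.36, -0.36, -0.35, -0.34, -0.32, -0.29]
ty [-0.21, -0.16, -0.12, -0.07, -0.02, 0.04, 0.09, 0.13, 0.18, 0.22]
```

Call:
drive_tool(deltas=[{"gripper":15,"tx":-0.36,"ty":0.03,"tz":-0.15,"roll":0},{"gripper":15,"tx":-0.35,"ty":0.08,"tz":0,"roll":0},{"gripper":15,"tx":-0.34,"ty":0.13,"tz":0,"roll":0},{"gripper":15,"tx":-0.32,"ty":0.17,"tz":0,"roll":0},{"gripper":15,"tx":-0.29,"ty":0.22,"tz":0,"roll":0},{"gripper":15,"tx":0,"ty":0,"tz":0,"roll":0}])

```text
time_s: 6.42
tool_pos: [0.5225, 0.0191, 0.1609]
tcp_rot: [0.673, 0.74, 0.003, -0.001]
contact_force: [7.8, 7.8, -9.0]
gripper_width: 0.0192
grip_force: 15.0
```

```bash
python3 -c "
from h import *
where()"
```

```text
th 0.7058578076111859 r 0.04966711327752461 F [ 7.8  7.8 -9. ] pos [0.5225 0.0191 0.1609] 0.019209904230833293
```

```bash
sed -i 's/^AX=np.array.*; A/AX=np.array([.5572,.0578]); A/' h.py; python3 -c "
from h import *
where()
for k in range(5): wind(.744+1.4*k)"
```

```text
th 0.7432212565630225 r 0.051998426824716025 F [ 7.8  7.8 -9. ] pos [0.5225 0.0191 0.1609] 0.019209904230833293
tx [-0.25, -0.21, -0.17, -0.12, -0.07, -0.02, 0.03, 0.08, 0.13, 0.18]
ty [0.26, 0.3, 0.32, 0.34, 0.36, 0.36, 0.36, 0.35, 0.34, 0.32]
tx [0.22, 0.26, 0.29, 0.32, 0.34, 0.35, 0.36, 0.36, 0.36, 0.34]
ty [0.29, 0.26, 0.22, 0.18, 0.13, 0.08, 0.03, -0.02, -0.07, -0.12]
tx [0.32, 0.3, 0.27, 0.23, 0.19, 0.14, 0.09, 0.04, -0.01, -0.06]
ty [-0.17, -0.21, -0.25, -0.28, -0.31, -0.34, -0.35, -0.36, -0.36, -0.36]
tx [-0.11, -0.16, -0.2, -0.24, -0.28, -0.31, -0.33, -0.35, -0.36, -0.36]
ty [-0.35, -0.33, -0.3, -0.27, -0.24, -0.2, -0.15, -0.1, -0.05, -0.0]
tx [-0.36, -0.35, -0.33, -0.31, -0.28, -0.25, -0.21, -0.16, -0.11, -0.07]
ty [0.05, 0.1, 0.15, 0.19, 0.23, 0.27, 0.3, 0.33, 0.35, 0.36]
```

Call:
drive_tool(deltas=[{"gripper":15,"tx":-0.17,"ty":0.35,"tz":0.09,"roll":0},{"gripper":15,"tx":-0.21,"ty":0.3,"tz":0,"roll":0},{"gripper":15,"tx":-0.17,"ty":0.32,"tz":0,"roll":0},{"gripper":15,"tx":-0.12,"ty":0.34,"tz":0,"roll":0},{"gripper":15,"tx":-0.07,"ty":0.36,"tz":0,"roll":0},{"gripper":15,"tx":-0.02,"ty":0.36,"tz":0,"roll":0},{"gripper":15,"tx":0.03,"ty":0.36,"tz":0,"roll":0},{"gripper":15,"tx":0.08,"ty":0.35,"tz":0,"roll":0},{"gripper":15,"tx":0.13,"ty":0.34,"tz":0,"roll":0},{"gripper":15,"tx":0.18,"ty":0.32,"tz":0,"roll":0}])

```text
time_s: 7.25
tool_pos: [0.5901, 0.0179, 0.1607]
tcp_rot: [0.672, 0.74, -0.0, -0.0]
contact_force: [-4.0, 2.5, 3.7]
gripper_width: 0.0192
grip_force: 15.0
```

```bash
python3 -c "
from h import *
where()"
```

```text
th 2.1639527992362586 r 0.051669753750205126 F [-4.   2.5  3.7] pos [0.5901 0.0179 0.1607] 0.01918374627783561
```

Good fit; continuing, with a small relief in z.

Call:
drive_tool(deltas=[{"gripper":15,"tx":0.22,"ty":0.27,"tz":-0.03,"roll":0},{"gripper":15,"tx":0.26,"ty":0.26,"tz":0,"roll":0},{"gripper":15,"tx":0.29,"ty":0.22,"tz":0,"roll":0},{"gripper":15,"tx":0.32,"ty":0.18,"tz":0,"roll":0},{"gripper":15,"tx":0.34,"ty":0.13,"tz":0,"roll":0},{"gripper":15,"tx":0.35,"ty":0.08,"tz":0,"roll":0},{"gripper":15,"tx":0.36,"ty":0.03,"tz":0,"roll":0},{"gripper":15,"tx":0.36,"ty":-0.02,"tz":0,"roll":0},{"gripper":15,"tx":0.36,"ty":-0.07,"tz":0,"roll":0},{"gripper":15,"tx":0.34,"ty":-0.12,"tz":0,"roll":0}])

```text
time_s: 8.08
tool_pos: [0.6023, 0.0839, 0.1608]
tcp_rot: [0.672, 0.74, 0.0, -0.0]
contact_force: [0.7, -0.2, -6.1]
gripper_width: 0.0193
grip_force: 15.0
```

```bash
python3 -c "
from h import *
where()"
```

```text
th 3.571102099128974 r 0.05210715270798427 F [ 0.7 -0.2 -6.1] pos [0.6023 0.0839 0.1608] 0.01927279980698385
```

Call:
drive_tool(deltas=[{"gripper":15,"tx":0.32,"ty":-0.17,"tz":0.03,"roll":0},{"gripper":15,"tx":0.3,"ty":-0.21,"tz":0,"roll":0},{"gripper":15,"tx":0.27,"ty":-0.25,"tz":0,"roll":0},{"gripper":15,"tx":0.23,"ty":-0.28,"tz":0,"roll":0},{"gripper":15,"tx":0.19,"ty":-0.31,"tz":0,"roll":0},{"gripper":15,"tx":0.14,"ty":-0.34,"tz":0,"roll":0},{"gripper":15,"tx":0.09,"ty":-0.35,"tz":0,"roll":0},{"gripper":15,"tx":0.04,"ty":-0.36,"tz":0,"roll":0},{"gripper":15,"tx":-0.01,"ty":-0.36,"tz":0,"roll":0},{"gripper":15,"tx":-0.06,"ty":-0.36,"tz":0,"roll":0}])

```text
time_s: 8.92
tool_pos: [0.5396, 0.1073, 0.1608]
tcp_rot: [0.672, 0.74, 0.0, 0.0]
contact_force: [1.8, -1.9, -3.9]
gripper_width: 0.019
grip_force: 15.0
```

```bash
python3 -c "
from h import *
where()"
```

```text
th 4.957770263009827 r 0.052542703563229126 F [ 1.8 -1.9 -3.9] pos [0.5396 0.1073 0.1608] 0.01895733225271272
```

Call:
drive_tool(deltas=[{"gripper":15,"tx":-0.12,"ty":-0.35,"tz":0.02,"roll":0},{"gripper":15,"tx":-0.16,"ty":-0.33,"tz":0,"roll":0},{"gripper":15,"tx":-0.2,"ty":-0.3,"tz":0,"roll":0},{"gripper":15,"tx":-0.24,"ty":-0.27,"tz":0,"roll":0},{"gripper":15,"tx":-0.28,"ty":-0.24,"tz":0,"roll":0},{"gripper":15,"tx":-0.31,"ty":-0.2,"tz":0,"roll":0},{"gripper":15,"tx":-0.33,"ty":-0.15,"tz":0,"roll":0},{"gripper":15,"tx":-0.35,"ty":-0.1,"tz":0,"roll":0},{"gripper":15,"tx":-0.36,"ty":-0.05,"tz":0,"roll":0},{"gripper":15,"tx":-0.36,"ty":0,"tz":0,"roll":0}])

```text
time_s: 9.75
tool_pos: [0.5059, 0.0489, 0.1607]
tcp_rot: [0.672, 0.74, 0.0, 0.0]
contact_force: [1.0, 2.3, 2.9]
gripper_width: 0.0191
grip_force: 15.0
```

```bash
python3 -c "
from h import *
where()"
```

```text
th 0.0759244019638281 r 0.0521074907221931 F [1.  2.3 2.9] pos [0.5059 0.0489 0.1607] 0.019149189973685202
```

Call:
drive_tool(deltas=[{"gripper":15,"tx":-0.36,"ty":0.05,"tz":0,"roll":0},{"gripper":15,"tx":-0.35,"ty":0.1,"tz":0,"roll":0},{"gripper":15,"tx":-0.33,"ty":0.15,"tz":0,"roll":0},{"gripper":15,"tx":-0.31,"ty":0.19,"tz":0,"roll":0},{"gripper":15,"tx":-0.1,"ty":0.08,"tz":0,"roll":0},{"gripper":15,"tx":-0.1,"ty":0.08,"tz":0,"roll":0},{"gripper":15,"tx":0,"ty":0,"tz":0,"roll":0}])

```text
time_s: 10.33
tool_pos: [0.5215, 0.0203, 0.1606]
tcp_rot: [0.672, 0.74, -0.0, -0.001]
contact_force: [-3.3, 2.9, 7.5]
gripper_width: 0.0189
grip_force: 15.0
```

```bash
python3 -c "
from h import *
where()"
```

```text
th 0.7136609166422847 r 0.051800669673540356 F [-3.3  2.9  7.5] pos [0.5215 0.0203 0.1606] 0.018914223052480014
```

Call:
drive_tool(deltas=[{"gripper":15,"tx":-0.09,"ty":0.09,"tz":0,"roll":0},{"gripper":15,"tx":-0.04,"ty":0.04,"tz":-0.04,"roll":0},{"gripper":15,"tx":0,"ty":0,"tz":0,"roll":0}])

```text
time_s: 10.58
tool_pos: [0.5216, 0.0201, 0.1606]
tcp_rot: [0.672, 0.74, -0.001, -0.005]
contact_force: [-11.1, 8.6, 10.6]
gripper_width: 0.0192
grip_force: 15.0
```

```bash
python3 - <<'E'
from h import *
where()
p=robot.get_image("side"); i=p["img"][180:300,260:420]; cv2.imwrite("pics/c3.png",cv2.resize(i[:,:,::-1],None,fx=5,fy=5,interpolation=2))
print(spot("clamp_bar",p),spot("cover_bar",p))
E
```

```text
th 0.718351816099112 r 0.05189926941441866 F [-11.1   8.6  10.6] pos [0.5216 0.0201 0.1606] 0.019202086292488787
[(0.63, [0.5637, 0.0163, 0.1093])] [(0.55, [0.5329, -0.1228, 0.144])]
```

View pics/c3.png

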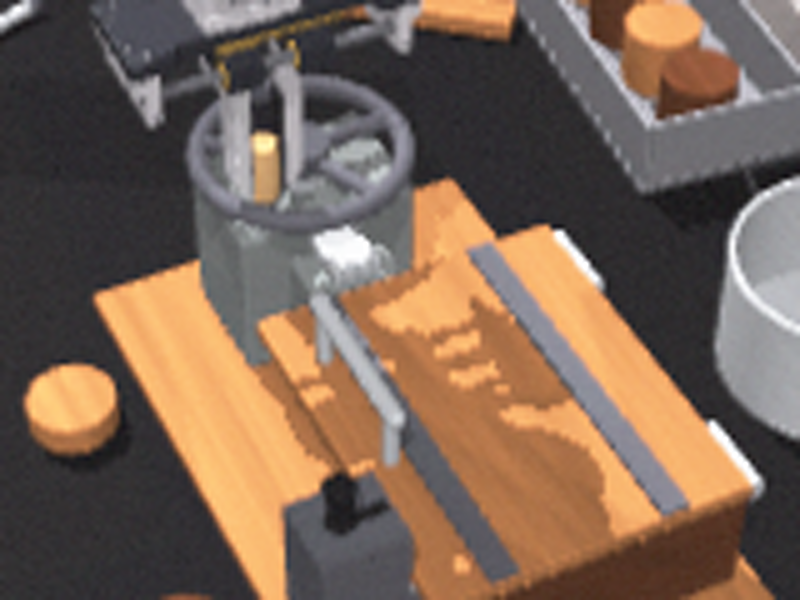

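The crop shows the grip at (265,165) and the clamp bar drawn back to (345,250), off the cover. Force rose to 14 N with no motion, so the wheel is at its stop. Releasing and moving to the cover bar.

Call:
drive_tool(deltas=[{"gripper":15,"tx":0.08,"ty":-0.08,"tz":0,"roll":0},{"gripper":45,"tx":0,"ty":0,"tz":0,"roll":0},{"gripper":45,"tx":0,"ty":0,"tz":0,"roll":0},{"gripper":45,"tx":0,"ty":0,"tz":-0.5,"roll":0},{"gripper":45,"tx":0,"ty":0,"tz":-1,"roll":0},{"gripper":45,"tx":0,"ty":0,"tz":-1,"roll":0},{"gripper":45,"tx":0,"ty":0,"tz":-1,"roll":0},{"gripper":45,"tx":-0.5,"ty":0,"tz":0,"roll":0}])

```text
time_s: 11.4
tool_pos: [0.526, 0.0092, 0.2359]
tcp_rot: [0.672, 0.741, 0.002, 0.003]
contact_force: [0.5, 0.5, -0.1]
gripper_width: 0.0448
grip_force: 0.0
```

Call:
drive_tool(deltas=[{"gripper":45,"tx":-0.95,"ty":0,"tz":0,"roll":0},{"gripper":45,"tx":-0.95,"ty":0,"tz":0,"roll":0},{"gripper":45,"tx":-0.95,"ty":0,"tz":0,"roll":0},{"gripper":45,"tx":-0.95,"ty":0,"tz":0,"roll":0},{"gripper":45,"tx":-0.95,"ty":0,"tz":0,"roll":0},{"gripper":45,"tx":-0.95,"ty":0,"tz":0,"roll":0},{"gripper":45,"tx":-0.95,"ty":0,"tz":0,"roll":0},{"gripper":45,"tx":0,"ty":0,"tz":0,"roll":0}])

```text
time_s: 12.07
tool_pos: [0.5361, -0.1265, 0.23]
tcp_rot: [0.674, 0.739, -0.001, -0.0]
contact_force: [-0.1, 0.2, 0.4]
gripper_width: 0.0452
grip_force: 0.0
```

```bash
python3 - <<'E'
from h import *
for c in ("side","top"):
    p=robot.get_image(c)
    print(c,spot("cover_bar",p),spot("wheel_pin",p),spot("clamp_bar",p),spot("knob_grip",p))
togo(.530,-.1225,.123)
E
```

```text
side [(0.6, [0.5306, -0.1262, 0.1413])] [(0.86, [0.5193, 0.0188, 0.1734]), (0.19, [0.7058, -0.135, 0.0883])] [(0.57, [0.5621, 0.0165, 0.1105])] [(0.51, [0.481, -0.2288, 0.1517])]
top [(0.61, [0.5267, -0.1231, 0.1406])] [(0.84, [0.5226, 0.0175, 0.1713]), (0.62, [0.6846, -0.3776, -0.002])] [(0.52, [0.5591, 0.0164, 0.1102])] [(0.56, [0.4814, -0.2288, 0.1545])]
yaw 1.6676264016564921 pos [ 0.53644866 -0.12268543  0.23113815] units [ 0.04 -0.32  5.41] F [0.6 0.4 0.3] t 12.5667
```

Call:
drive_tool(deltas=[{"gripper":45,"tx":0,"ty":-0.35,"tz":0.4,"roll":0},{"gripper":45,"tx":0,"ty":0,"tz":0.9,"roll":0},{"gripper":45,"tx":0,"ty":0,"tz":0.9,"roll":0},{"gripper":45,"tx":0,"ty":0,"tz":0.9,"roll":0},{"gripper":45,"tx":0,"ty":0,"tz":0.9,"roll":0},{"gripper":45,"tx":0,"ty":0,"tz":0.9,"roll":0},{"gripper":45,"tx":0,"ty":0,"tz":0.5,"roll":0},{"gripper":45,"tx":0,"ty":0,"tz":0,"roll":0}])

```text
time_s: 13.23
tool_pos: [0.5273, -0.1229, 0.1201]
tcp_rot: [0.672, 0.74, -0.001, -0.003]
contact_force: [-0.2, -0.0, 0.1]
gripper_width: 0.0449
grip_force: 0.0
```

Call:
drive_tool(deltas=[{"gripper":5,"tx":0,"ty":0,"tz":0,"roll":0},{"gripper":5,"tx":0,"ty":0,"tz":0,"roll":0},{"gripper":5,"tx":0,"ty":0,"tz":0,"roll":0},{"gripper":5,"tx":0,"ty":0,"tz":0,"roll":0},{"gripper":5,"tx":0,"ty":0,"tz":0,"roll":0},{"gripper":5,"tx":0,"ty":0,"tz":0,"roll":0},{"gripper":5,"tx":0,"ty":0,"tz":0,"roll":0}], squeeze=40)

```text
time_s: 13.82
tool_pos: [0.5298, -0.124, 0.1237]
tcp_rot: [0.672, 0.74, 0.0, 0.001]
contact_force: [-1.5, -0.2, 3.0]
gripper_width: 0.0111
grip_force: 40.0
```

Call:
drive_tool(deltas=[{"gripper":5,"tx":0,"ty":0.05,"tz":-0.17,"roll":0},{"gripper":5,"tx":0,"ty":0.05,"tz":-0.17,"roll":0},{"gripper":5,"tx":0,"ty":0.05,"tz":-0.17,"roll":0},{"gripper":5,"tx":0,"ty":0,"tz":0,"roll":0},{"gripper":5,"tx":0,"ty":0,"tz":0,"roll":0}])

```text
time_s: 14.23
tool_pos: [0.5328, -0.1237, 0.1331]
tcp_rot: [0.672, 0.74, 0.0, 0.0]
contact_force: [5.6, -0.8, -5.8]
gripper_width: 0.0107
grip_force: 40.0
```

Call:
drive_tool(deltas=[{"gripper":5,"tx":0,"ty":0.07,"tz":-0.15,"roll":0},{"gripper":5,"tx":0,"ty":0.07,"tz":-0.15,"roll":0},{"gripper":5,"tx":0,"ty":0,"tz":0,"roll":0},{"gripper":5,"tx":0,"ty":0,"tz":0,"roll":0}])

```text
time_s: 14.57
tool_pos: [0.535, -0.1235, 0.1391]
tcp_rot: [0.672, 0.74, -0.0, -0.0]
contact_force: [2.4, -2.6, -4.4]
gripper_width: 0.0108
grip_force: 40.0
```

```bash
python3 - <<'E'
from h import *
p=robot.get_image("side"); print(spot("cover_bar",p)); s=robot.sense(); print(s["tool_pos"],s["contact_force"],s["gripper_width"])
E
```

```text
[(0.65, [0.5354, -0.122, 0.1593])]
[ 0.53490747 -0.12347663  0.13898534] [ 2.2357836  -2.7789032  -4.68908896] 0.01053210742158222
```

The bar rose 15 mm at about 4 N, well past the 6 mm catch limit, so the cover is free. I'll carry on lifting along the arc.

```bash
python3 - <<'E'
import numpy as np
a=np.linspace(.381,1.27,21);r=9.15
print(np.round(np.diff(-r*np.cos(a)),2).tolist());print(np.round(-np.diff(r*np.sin(a)),2).tolist())
E
```

```text
[0.16, 0.18, 0.19, 0.21, 0.22, 0.24, 0.25, 0.27, 0.28, 0.29, 0.3, 0.32, 0.33, 0.34, 0.35, 0.36, 0.37, 0.37, 0.38, 0.39]
[-0.37, -0.37, -0.36, -0.35, -0.34, -0.33, -0.32, -0.31, -0.3, -0.28, -0.27, -0.26, -0.24, -0.23, -0.21, -0.2, -0.18, -0.16, -0.15, -0.13]
```

Call:
drive_tool(deltas=[{"gripper":5,"tx":0,"ty":0.16,"tz":-0.37,"roll":0},{"gripper":5,"tx":0,"ty":0.18,"tz":-0.37,"roll":0},{"gripper":5,"tx":0,"ty":0.19,"tz":-0.36,"roll":0},{"gripper":5,"tx":0,"ty":0.21,"tz":-0.35,"roll":0},{"gripper":5,"tx":0,"ty":0.22,"tz":-0.34,"roll":0},{"gripper":5,"tx":0,"ty":0.24,"tz":-0.33,"roll":0},{"gripper":5,"tx":0,"ty":0.25,"tz":-0.32,"roll":0},{"gripper":5,"tx":0,"ty":0.27,"tz":-0.31,"roll":0},{"gripper":5,"tx":0,"ty":0.28,"tz":-0.3,"roll":0},{"gripper":5,"tx":0,"ty":0.29,"tz":-0.28,"roll":0}])

```text
time_s: 15.5
tool_pos: [0.5795, -0.1191, 0.2074]
tcp_rot: [0.672, 0.74, -0.002, -0.002]
contact_force: [-8.9, -3.3, 4.0]
gripper_width: 0.0112
grip_force: 40.0
```

```bash
python3 - <<'E'
from h import *
p=robot.get_image("side"); print(spot("cover_bar",p)); s=robot.sense(); print(s["tool_pos"],s["contact_force"],s["ft_torque"],s["gripper_width"])
E
```

```text
[(0.71, [0.579, -0.1209, 0.2239])]
[ 0.58052054 -0.11899219  0.20838675] [-8.82177995 -3.06769658  4.38248522] [-0.58270632  1.90390579  0.02904173] 0.010887789666042803
```

Call:
drive_tool(deltas=[{"gripper":5,"tx":0,"ty":0.24,"tz":-0.29,"roll":0},{"gripper":5,"tx":0,"ty":0.27,"tz":-0.28,"roll":0},{"gripper":5,"tx":0,"ty":0.33,"tz":-0.24,"roll":0},{"gripper":5,"tx":0,"ty":0.34,"tz":-0.23,"roll":0},{"gripper":5,"tx":0,"ty":0.35,"tz":-0.21,"roll":0},{"gripper":5,"tx":0,"ty":0.36,"tz":-0.2,"roll":0},{"gripper":5,"tx":0,"ty":0.37,"tz":-0.18,"roll":0},{"gripper":5,"tx":0,"ty":0.37,"tz":-0.16,"roll":0},{"gripper":5,"tx":0,"ty":0.38,"tz":-0.15,"roll":0},{"gripper":5,"tx":0,"ty":0.39,"tz":-0.13,"roll":0}])

```text
time_s: 16.43
tool_pos: [0.6492, -0.1123, 0.2503]
tcp_rot: [0.672, 0.74, 0.0, 0.0]
contact_force: [-6.3, -1.9, 6.3]
gripper_width: 0.0107
grip_force: 40.0
```

Call:
drive_tool(deltas=[{"gripper":5,"tx":0,"ty":0,"tz":0,"roll":0},{"gripper":5,"tx":0,"ty":0,"tz":0,"roll":0},{"gripper":5,"tx":0,"ty":0,"tz":0,"roll":0},{"gripper":5,"tx":0,"ty":0,"tz":0,"roll":0},{"gripper":5,"tx":0,"ty":0,"tz":0,"roll":0},{"gripper":5,"tx":0,"ty":0,"tz":0,"roll":0}])

```text
time_s: 16.93
tool_pos: [0.6494, -0.1123, 0.2504]
tcp_rot: [0.672, 0.74, 0.001, 0.001]
contact_force: [-4.9, -2.6, 5.7]
gripper_width: 0.0108
grip_force: 40.0
```

```bash
python3 - <<'E'
from h import *
p=robot.get_image("side"); b=spot("cover_bar",p); print(b,spot("wheel_pin",p)); s=robot.sense(); print(s["tool_pos"],s["contact_force"],s["gripper_width"])
h=np.array([.7068,-.1350]); 
R=np.array([np.cos(.096),np.sin(.096)])
t=s["tool_pos"]; print("phi",np.degrees(np.arctan2(t[2]+.019-.09,(h-np.array(t[:2]))@R))-16.5)
i=p["img"][130:370,220:540]; cv2.imwrite("pics/c4.png",cv2.resize(i[:,:,::-1],None,fx=2.5,fy=2.5,interpolation=2))
E
```

```text
[(0.64, [0.6512, -0.1086, 0.2658])] [(0.78, [0.5235, 0.0221, 0.1748]), (0.71, [0.7059, -0.134, 0.0886])]
[ 0.64945175 -0.11237642  0.25046865] [-4.3280365  -2.22359323  5.37729263] 0.010856199311899772
phi 56.4863979770132
```

View pics/c4.png

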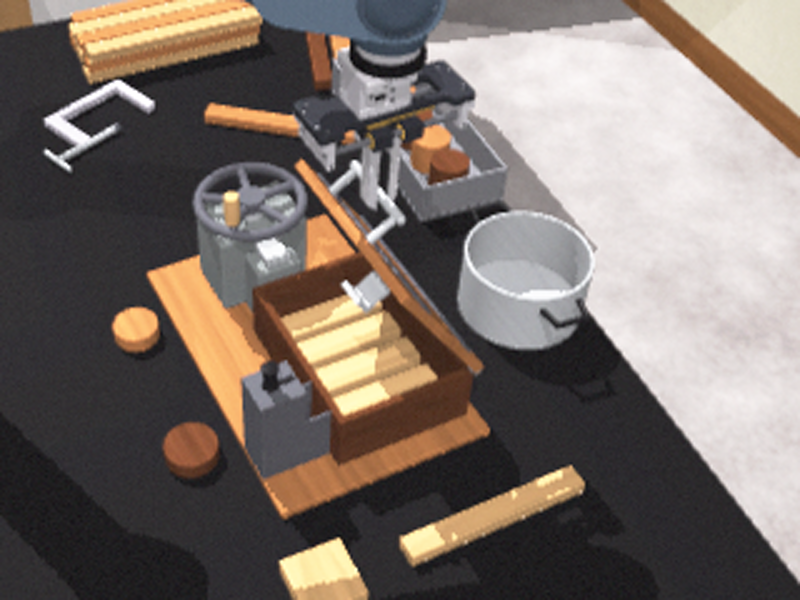

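The crop shows the cover raised to about 56°, with its bar held in the fingers at (380,200). The wheel is still at its stop and the bystanders haven't moved. Handing in.

```bash
python3 -c "
from plant import robot
print(robot.finish_job())"
```

```text
the job is handed in; nothing more can be done
None
```

I wound the wheel to its stop and tugged the cover. It came freely, so I left the catch alone and handed the job in with the cover held steadily open at about 56°.

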